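Unlatch the ball tray, lift it level and turn its lip to the tumbler

ROBOT

A 6-joint arm with a two-finger parallel gripper is mounted at the origin on a cart in front of the work surface, level with it; the furniture and walls round the work are solid. World frame = base frame: x ahead of the robot, y to its left, z up, the work surface at z = 0. Lengths are in m, angles in degrees, forces in N, time in s.
With the tool pointing down it reaches from about 0.325 to 0.775 m from the base axis. Payload 5.5 kg.
Tool frame: the origin (TCP) lies at the centre of the arm's flange, where the gripper is bolted on; the fingertips stand 182 mm ahead of it and the grasp point (between the pads) lies 163 mm ahead of it; z points along the fingers, y is the line along which they close (so a half turn about z gives the same grasp; the last joint's range is limited). The gripper opens to 88 mm and grips with 3 to 60 N. Pads are 20 mm wide; open, the fingers measure 115 mm over their backs; the gripper's body (75 mm by 178 mm) begins 61 mm behind the grasp point.
Start: joints at [73.757, 5.22, 70.514, -0, 104.267, -3.249], TCP at [0.135, 0.585, 0.405] pointing down, gripper open.
Joint ranges: [-164.24, 164.24], [-49.07, 125.15], [9.68, 141.18], [-86.29, 266.29], [3.28, 154.24], [-151.56, 151.56]. Speed limits (degrees/s): [147.25, 147.25, 172.46, 180, 180, 180].

INTERFACE

Orientations are given as [roll, pitch, yaw] about the fixed x, y, z axes, in that order (R = Rz(yaw) Ry(pitch) Rx(roll)).
In Python, from station import r gives the robot as it stands. The module is installed in compiled form; this text tells all that it offers. Calls block until the motion is done:
- r.reach(position, orientation): joint-space move of the TCP to a pose.
- r.servo_line(position, rotation=None, speed=0.15): straight line of the TCP; rotation=None keeps the orientation; speed is the mean speed in m/s.
- r.move_joints(angles): joint-space move.
- r.let_go() and r.grab(squeeze=None): open the fingers fully, or close them until they stop; squeeze is the grip in N (None keeps the last).
- r.wait(seconds).
- r.inverse_kinematics(position, orientation): joint angles nearest the present ones, or None.
- r.sense(): the state.
- r.snapshot(name): name is "side" or "top" or "wrist"; returns a dict with "frame" (384x512x3 uint8, red, green, blue), "fx", "fy", "cx", "cy" (pixels), "R" (3x3) and "t" (3): a world point X has camera coordinates R X + t. Camera axes: x right, y down, z forward; pixel columns grow to the right and rows downward; lengths in m; the calibration is good to about 2 mm. A picture is of the moment at which its call begins. There is no depth.
A pose or a line that the arm cannot do raises r.IKError and nothing moves.
- r.hand_in(): hands the job in; it is judged then, once.
The state is a dict: "clock": time; "joints": joint angles; "joint_vel": joint speeds; "joint_torque": joint torques, N m; "tcp_pos": TCP position; "orientation": TCP orientation; "contact_force": force on the tool from outside, world axes, zero at the start; "torque": the same for the moment, N m; "opening": finger opening in m; "gripper_force": force on a finger pad.
Only numpy, scipy, OpenCV 4.12 (cv2) and the standard library are available. Lean on these libraries where they do the work, as an engineer would, in place of code of your own. Each camera call takes 0.05 s, during which the arm holds its last target. There are 200 camera calls.

TASK

Swing the latch lever on the dock out to 90 degrees so that it no longer holds the tray down, and leave it there. Then take the steel tray by its arched handle, lift it straight up about 10 cm and only then turn it a quarter turn so that its pouring lip points at the glass tumbler, keeping the tray level and the loose steel ball in the middle of the dish (inside the ring) all the time, without touching the ball or disturbing the things around. Finish while still holding the tray still and level in the air up there, over its dock.

Things in the scene. Friction and masses are not known exactly. Their poses are not given: they have to be found in the camera images.
- dock: fixed dark wooden board 190 x 170 mm, 12 mm thick; origin on the worktop under the tray's seat, x axis points from the latch to the tray's lip side, z up. Board spans x -115..75, y -85..85 mm. Small steel studs locate the tray's foot; two pins, 32 mm high, flank the lip at x 78, y +-26, so the tray cannot turn until lifted clear of them (10 mm)
- latch (a joint): latch lever's angle (rad) about a vertical pin. 0: its tongue points to the tray's middle over the rim, the arm with the knob to the dock's -x. Grows counter-clockwise from above (knob to the dock's -y); at 1.57 the arm lies over the inlaid steel line. Stops at -0.3 and 2.4; starts near 0; below 1.2 it blocks the tray. Friction about 1 N at the knob; stays where left
- latch_knob (a point): middle of the lever's upright black knob (14 mm diameter, 32 mm high, from 48 to 80 mm above the worktop); this point is 64 mm above the worktop, 45 mm from the pivot axis. Pinch or push it from above. The arm below it is steel, 44 to 50 mm above the worktop
- latch_pivot (a point): the lever's vertical pivot axis, in the dock's frame at x -88, y 0 mm, at the knob's height; the hub's top is 53 mm above the worktop
- tray: loose round steel tray, about 0.22 kg, dish 140 mm across its rim and 25 mm high, shallow hollow (5 degrees, 12 degrees outside the ring), with a fixed arched handle. Origin under the middle of its foot; x points through the pouring lip, y along the handle, z up. It stands on the dock's 12 mm board, axes parallel to the dock's within 3 degrees
- tray_grip (a point): centre of the black grip at the top of the tray's arch, 105 mm above the tray's underside and over its middle: 64 mm long along the tray's y, 14 mm wide along x (close the fingers along the tray's x), 18 mm high. The ball's top is 64 mm below this point
- tray_lip (a point): outer end of the tray's pouring lip (a 38 mm wide open spout), 97 mm from the tray's middle along its +x, 18 mm above its underside
- tray_centre (a point): lowest point of the dish, middle of the tray, 8 mm above its underside. A thin raised-line ring of 32 mm radius is drawn round it
- ball_center (a point): centre of the loose steel ball, 28 mm diameter, 60 g, which rests at the bottom of the tray's dish and rolls if the tray tilts or jerks
- tumbler: clear open glass tumbler, 81 mm diameter, 91 mm high; origin under its middle. Stands about 190 mm from the tray's middle, square to the tray's lip: either to the dock's +y or -y side
- canister: lidded jar, 82 mm diameter, 128 mm high; stands across the dock from the tumbler; origin under its middle; leave it alone
- jigger: steel double-cone measure, 47 mm diameter, 78 mm high; origin under its middle; leave it alone
- mill: small shaker with a metal top, 44 mm diameter, 90 mm high; origin under its middle; leave it alone
Things that resemble listed ones, but are neither listed nor needed, are in the scene too. What is shaped like the tumbler but yellow is not meant.

How it is judged (in metres and radians):
On the way, in this order (a step that is already met when the one before it is completed fails the run):
1. the latch lever stands at 90 degrees (within 10) while the tray is still on the dock (value of joint latch between 1.4 and 1.74 rad and z of tray in the frame of dock below 0.02 m), for 0.2 s.
2. the tray is lifted clear, over 40 mm, held level by the fingers and not yet turned, the ball in its middle (z of tray in the frame of dock above 0.055 m and angle between the x axis of tray and the x axis of dock, either way round below 0.35 rad and angle between tray's own z axis and vertical below 0.15 rad and contact force between the fingers and tray above 1 N and contact force between tray and dock below 0.1 N and distance between ball_center and tray_centre below 0.024 m), for 0.2 s.
At the end, for the whole second after the job is handed in: The fingers hold the tray still, within 5 degrees of level, its underside 75 to 185 mm above the worktop and its middle within 50 mm of over the dock's; its lip is a quarter turn (within 12 degrees) from the start, toward the tumbler; ball within 12 mm of the dish's middle; latch at 90 +-10 degrees (value of joint latch between 1.4 and 1.74 rad and contact force between the fingers and tray above 1 N and contact force between tray and dock below 0.1 N and z of tray in the frame of dock between 0.075 and 0.185 m and horizontal distance between tray and dock below 0.05 m and angle between the x axis of tray and the y axis of dock, either way round below 0.21 rad and horizontal distance between tray_lip and tumbler below 0.175 m and angle between tray's own z axis and vertical below 0.09 rad and horizontal distance between ball_center and tray_centre below 0.012 m and distance between ball_center and tray_centre below 0.024 m and linear speed of tray below 0.02 m/s and angular speed of tray below 0.1 rad/s and distance of each of tumbler, canister, jigger, mill from where it was at the start of the episode below 0.02 m); the arm keeps its last pose, push and grip.
It fails at once if the ball leaves the ring in the middle of the dish (horizontal distance between ball_center and tray_centre above 0.032 m or distance between ball_center and tray_centre above 0.045 m).
It fails at once if the tray tilts by more than 15 degrees (angle between tray's own z axis and vertical above 0.26 rad).
It fails at once if the ball is touched by the fingers or the arm (contact force between any of the fingers, the arm and ball above 0.2 N).
It fails at once if the tumbler, canister, jigger or shaker is pushed by more than 20 mm or tipped (distance of any of tumbler, canister, jigger, mill from where it was at the start of the episode above 0.02 m or angle between any of tumbler, canister, jigger, mill's own z axis and vertical above 0.3 rad).
It also fails if it takes over 61 s, if anything falls off the work surface, if the arm or the gripper's body presses on something with over 40 N, if the wrist force passes 120 N, or if a joint passes its speed limit or range.

## Working session

There is one attempt and no reset: what is moved stays moved. The work goes in short steps, each a Python script; the robot and the scene stay as the last script left them, time stands still between calls to the robot, and variables do not carry over. Pictures are saved under pics/ and viewed, at most 10 in all, crops included, and the job is handed in when it is done.

```bash
mkdir -p pics; python3 - <<'E'
from station import r
import cv2,pickle
d={}
for n in("side","top","wrist"):
    s=r.snapshot(n);d[n]=s;cv2.imwrite(f"pics/{n}0.png",s["frame"][:,:,::-1])
    print(n,s["fx"],s["cx"],s["cy"],(-s["R"].T@s["t"]).round(3),s["R"].round(2).tolist())
pickle.dump(d,open("s0.pkl","wb"))
print(r.sense())
E
```

```text
side 454.1092166082945 259.58538996720495 189.4766626332354 [ 0.113 -0.826  0.545] [[0.86, -0.5, 0.02], [-0.22, -0.4, -0.89], [0.45, 0.77, -0.45]]
top 370.18236871559606 256.0171381371951 189.52191592099123 [ 0.433 -0.061  1.114] [[-0.02, -1.0, -0.02], [-0.99, 0.02, -0.11], [0.11, 0.02, -0.99]]
wrist 307.3089826832927 257.27522784632964 186.50103606286237 [0.067 0.6   0.384] [[0.22, 0.97, -0.0], [0.94, -0.22, 0.25], [0.25, -0.06, -0.97]]
{'clock': 0.15, 'joints': array([ 7.37561330e+01,  5.25516768e+00,  7.05626060e+01, -1.10244048e-03,
        1.04267223e+02, -3.24912551e+00]), 'joint_vel': array([-0.00818452, -0.10006283, -0.27640075, -0.02269965,  0.05520589,
       -0.05191549]), 'joint_torque': array([ 2.20871552e-03, -4.47044706e+01, -4.06909275e+01,  6.99392566e-02,
        2.74465664e-02, -1.01491034e-04]), 'tcp_pos': array([0.1349436 , 0.58469129, 0.40377961]), 'orientation': array([-1.79915079e+02, -3.75028747e-03,  1.67004985e+02]), 'contact_force': array([0.51014153, 0.65157186, 0.05667841]), 'torque': array([ 0.0425016 ,  0.02335336, -0.00190609]), 'gripper_force': 0.0, 'opening': 0.08784600325989474}
```

View pics/top0.png

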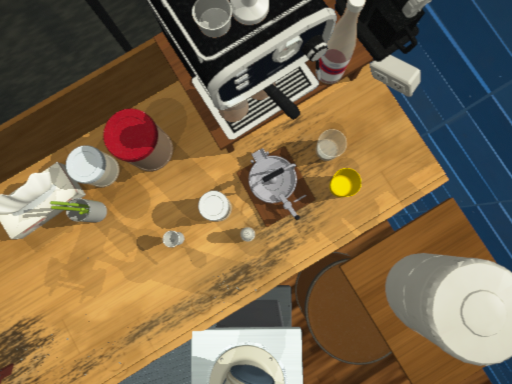

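View pics/side0.png

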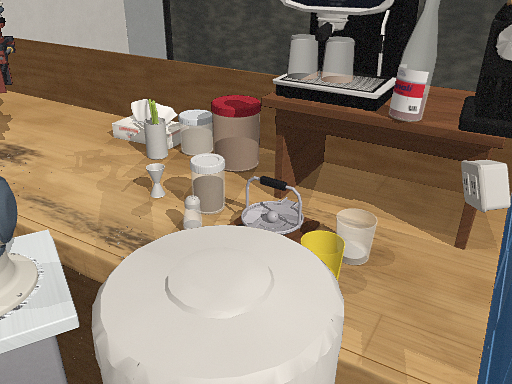

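The top view shows the tray at about (272,180), its lip toward (259,155), and the latch knob near (295,215). The clear tumbler is at (332,144), the yellow decoy at (345,182) and the canister at (214,206). The mill is at (248,234) and the jigger at (173,239). I'll zoom in for detail.

```bash
cat > h.py <<'E'
import numpy as np
def ray(s,u,v,z):
    R,t=np.array(s["R"]),np.array(s["t"]);c=-R.T@t
    d=R.T@np.array([(u-s["cx"])/s["fx"],(v-s["cy"])/s["fy"],1]);return c+d*(z-c[2])/d[2]
def proj(s,X):
    p=np.array(s["R"])@X+s["t"];return np.array([s["fx"]*p[0]/p[2]+s["cx"],s["fy"]*p[1]/p[2]+s["cy"]])
E
python3 - <<'E'
import cv2,pickle
from h import *
d=pickle.load(open("s0.pkl","rb"));s=d["top"]
cv2.imwrite("pics/c0.png",cv2.resize(s["frame"][105:245,200:370,::-1],None,fx=4.2,fy=4.2,interpolation=cv2.INTER_CUBIC))
for n,u,v,z in[("grip",272,175,.11),("knob",295,215,.064),("lip",259,155,.03),("tumb",332,144,.09),("can",214,206,.128),("mill",248,234,.09),("shelfcorner",225,148,.15)]:print(n,ray(s,u,v,z).round(3))
E
```

```text
grip [ 0.585 -0.084  0.11 ]
knob [ 0.476 -0.148  0.064]
lip [ 0.658 -0.049  0.03 ]
tumb [ 0.673 -0.255  0.09 ]
can [0.501 0.073 0.128]
mill [ 0.425 -0.015  0.09 ]
shelfcorner [0.654 0.04  0.15 ]
```

View pics/c0.png

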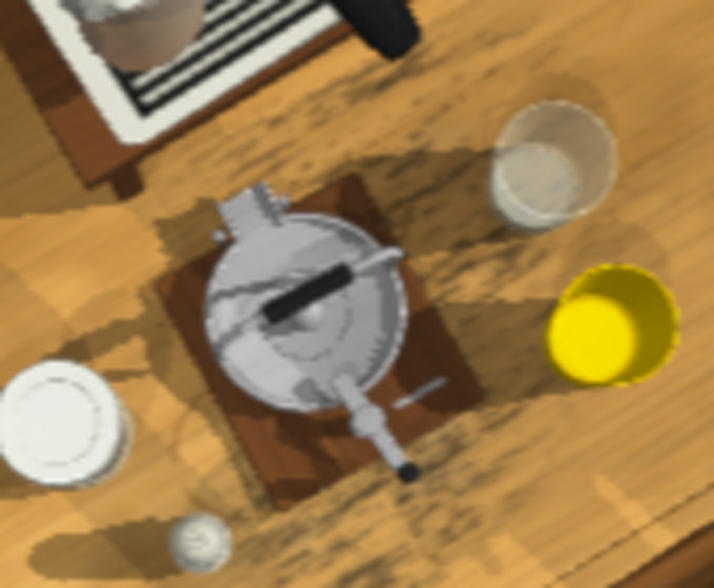

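```bash
python3 - <<'E'
from station import r
import cv2,pickle
from h import *
d=pickle.load(open("s0.pkl","rb"));s=d["top"]
P=lambda u,v,z:ray(s,200+u/4.2,105+v/4.2,z)
hub=P(368,418,.053);lip=P(252,205,.03);k=P(408,472,.08);v=lip-hub
print(hub,lip,k,np.degrees(np.arctan2(v[1],v[0])),"porta .3",P(410,50,.3),"corner",P(90,185,.12))
r.reach([.55,-.10,.43],[180,0,30]);
for n in("wrist","side"):
    s=r.snapshot(n);cv2.imwrite(f"pics/{n}1.png",s["frame"][:,:,::-1]);d[n]=s
pickle.dump(d,open("s1.pkl","wb"));print(r.sense())
E
```

```text
[ 0.50721736 -0.12857946  0.053     ] [ 0.66152184 -0.05175498  0.03      ] [ 0.46906241 -0.15238571  0.08      ] 26.46760658285398 porta .3 [ 0.68746987 -0.14035957  0.3       ] corner [0.65796758 0.05298458 0.12      ]
{'clock': 3.0667, 'joints': array([-1.37225531e+01, -7.39004061e-01,  7.40518765e+01,  6.54285480e-03,
        1.06690536e+02,  4.62036327e+01]), 'joint_vel': array([-0.20818104,  0.03067906,  0.03336495, -0.10128095, -0.05128119,
        0.02280424]), 'joint_torque': array([-7.40112201e-02, -3.99910998e+01, -4.05453193e+01,  5.59212361e-02,
       -4.16867598e-02, -7.89041478e-04]), 'tcp_pos': array([ 0.55013116, -0.0993191 ,  0.42997642]), 'orientation': array([-1.79993117e+02, -1.87758078e-03,  3.00756930e+01]), 'contact_force': array([-0.21881822,  0.11543641, -0.04521188]), 'torque': array([-0.05587696,  0.17463589, -0.01727025]), 'gripper_force': 0.0, 'opening': 0.08774673188817407}
```

View pics/wrist1.png

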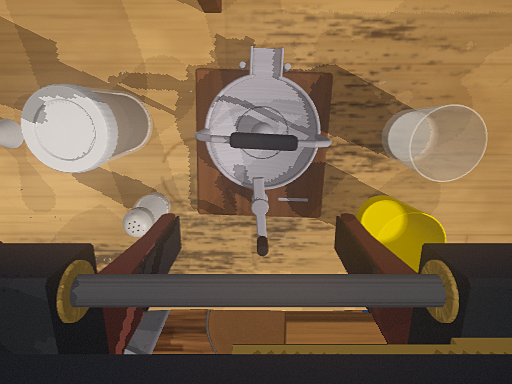

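The wrist view shows the grip at (264,142), the knob at (262,245), the hub at (260,206), the lip at (267,48) and the inlaid line at (293,200).

```bash
python3 - <<'E'
import cv2,pickle
from h import *
d=pickle.load(open("s1.pkl","rb"));s=d["wrist"];f=s["frame"]
m=(f.max(2)<70).astype(np.uint8)
n,l,st,c=cv2.connectedComponentsWithStats(m)
for i in range(1,n):
    if st[i,4]>60 and 200<c[i][0]<330 and c[i][1]<262:
        pts=np.argwhere(l==i)[:,::-1].astype(np.float32);rc=cv2.minAreaRect(pts);print(st[i],c[i].round(1),rc)
        b=cv2.boxPoints(rc)
        for z in(.126,.08,.064):print(z,[ray(s,*p,z)[:2].round(4).tolist() for p in b],ray(s,*c[i],z)[:2].round(4))
print("hub",ray(s,260,206,.053),"lip",ray(s,267,48,.03),"line",ray(s,279,199.5,.012),ray(s,308,200.5,.012))
B=[(197,69),(332,73),(323,217),(198,213)]
print("board",[ray(s,*p,.012).round(3)[:2].tolist() for p in B])
t=d["top"]
for z in(.2,.25,.3,.35,.4):
    X=ray(t,200+410/4.2,105+50/4.2,z);print(z,X.round(3),proj(d["side"],X).round(),proj(s,X).round())
E
```

```text
[ 230  132   68   19 1011] [263.7 141.2] ((263.3465576171875, 141.10862731933594), (67.17799377441406, 15.796223640441895), 3.3664605617523193)
0.126 [[0.5642, -0.0606], [0.5772, -0.0544], [0.6048, -0.1092], [0.5921, -0.1162]] [ 0.5847 -0.0854]
0.08 [[0.5569, -0.06], [0.572, -0.0528], [0.6041, -0.1165], [0.5893, -0.1245]] [ 0.5808 -0.0888]
0.064 [[0.5543, -0.0598], [0.5702, -0.0522], [0.6039, -0.119], [0.5884, -0.1274]] [ 0.5794 -0.0899]
[257 236  11  20 180] [261.6 245.5] ((262.0, 245.5), (19.0, 10.0), 90.0)
0.126 [[0.5001, -0.1272], [0.5051, -0.1358], [0.4872, -0.1464], [0.4821, -0.1376]] [ 0.4936 -0.1364]
0.08 [[0.4825, -0.1374], [0.4883, -0.1474], [0.4674, -0.1597], [0.4615, -0.1495]] [ 0.4748 -0.148 ]
0.064 [[0.4763, -0.1409], [0.4824, -0.1514], [0.4606, -0.1643], [0.4544, -0.1536]] [ 0.4683 -0.1521]
hub [ 0.50817306 -0.1266702   0.053     ] lip [ 0.66973904 -0.04206038  0.03      ] line [ 0.51746241 -0.15140516  0.012     ] [ 0.53594874 -0.1861309   0.012     ]
board [[0.61, 0.021], [0.688, -0.124], [0.526, -0.217], [0.445, -0.065]]
0.2 [ 0.719 -0.15   0.2  ] [345. 146.] [466.  19.]
0.25 [ 0.703 -0.145  0.25 ] [340. 123.] [507.  16.]
0.3 [ 0.687 -0.14   0.3  ] [334. 100.] [584.  10.]
0.35 [ 0.672 -0.135  0.35 ] [329.  75.] [794.  -6.]
0.4 [ 0.656 -0.131  0.4  ] [323.  48.] [3533. -211.]
```

View pics/side1.png

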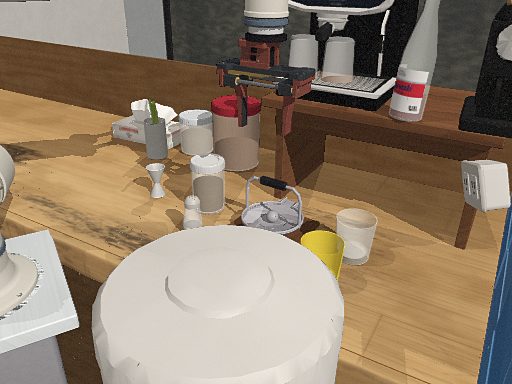

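```bash
python3 - <<'E'
from station import r
import cv2,pickle
from h import *
piv=np.array([.5075,-.1275]);Z=.242
def pose(a,z=Z):
    t=np.radians(a);return [*(piv+.045*np.array([np.cos(t),np.sin(t)])),z],[180,0,a-180]
r.reach(*pose(212,.32)); r.servo_line(*pose(212),speed=.1)
print(r.sense()["contact_force"]); r.grab(10); S=r.sense();print(S["opening"],S["gripper_force"],S["contact_force"])
mx=0
for a in np.linspace(212,298,11)[1:]:
    r.servo_line(*pose(a),speed=.06);mx=max(mx,np.abs(r.sense()["contact_force"]).max())
S=r.sense();print(mx,S["opening"],S["tcp_pos"],S["clock"])
r.let_go();r.servo_line(pose(298,.33)[0],speed=.12)
p,_=pose(298);r.reach([.55,-.10,.40],[180,0,118])
d={}
for n in("wrist","top"):
    d[n]=r.snapshot(n)
cv2.imwrite("pics/wrist2.png",d["wrist"]["frame"][:,:,::-1]);pickle.dump(d,open("s2.pkl","wb"));print(r.sense()["clock"])
E
```

```text
[0.26452174 0.25904021 0.02968604]
0.013630811505028269 9.999901056289673 [ 0.55508406 -1.09194736 -0.14790167]
2.84245279699446 0.013675417335705967 [ 0.52844492 -0.16712197  0.24196677] 8.7583
11.4333
```

View pics/wrist2.png

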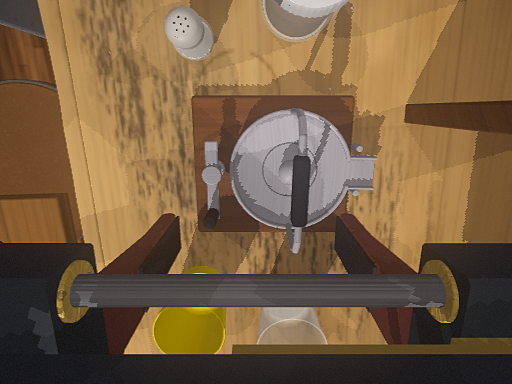

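The latch now lies over the inlaid line, with the hub at (212,175) and the knob at (210,217). The tray hasn't moved and the grip is at (300,190). I'll refine the grip pose and lift.

```bash
python3 - <<'E'
from h import *
import cv2,pickle
from station import r
d=pickle.load(open("s2.pkl","rb"));s=d["wrist"];f=s["frame"]
m=(f.max(2)<70).astype(np.uint8);n,l,st,c=cv2.connectedComponentsWithStats(m)
for i in range(1,n):
    if st[i,4]>60 and 190<c[i][0]<330 and c[i][1]<240:
        p=np.argwhere(l==i)[:,::-1]; z=.122 if c[i][0]>260 else .07
        W=np.array([ray(s,*q,z)[:2] for q in p],np.float32);rc=cv2.minAreaRect(W*1000);print(st[i],c[i].round(),rc)
print("hub",ray(s,212,175,.053),"knobtop",ray(s,210,218,.08), "lip",ray(s,376,173,.03))
E
```

```text
[ 290  155   43   74 1202] [300. 191.] ((584.292236328125, -86.3375473022461), (36.57537841796875, 64.67669677734375), 52.98057174682617)
[203 208  17  21 259] [211. 218.] ((527.0925903320312, -164.8953094482422), (14.653892517089844, 24.19068145751953), 5.840849876403809)
hub [ 0.50712025 -0.12628382  0.053     ] knobtop [ 0.52600999 -0.16098386  0.08      ] lip [ 0.67331023 -0.04070111  0.03      ]
```

```bash
python3 - <<'E'
from station import r
import cv2
p=lambda z:[.5845,-.086,z]
r.reach(p(.36),[180,0,117]); r.servo_line(p(.28),speed=.06)
print(r.sense()["contact_force"]); r.grab(35); S=r.sense();print(S["opening"],S["gripper_force"],S["contact_force"])
r.wait(.5); r.servo_line(p(.29),speed=.02); r.servo_line(p(.37),speed=.03); r.wait(.6)
S=r.sense();print(S["opening"],S["contact_force"],S["torque"],S["tcp_pos"],S["clock"])
for n in("wrist","side"):cv2.imwrite(f"pics/{n}3.png",r.snapshot(n)["frame"][:,:,::-1])
a,b=cv2.imread("pics/wrist3.png"),cv2.imread("pics/side3.png")
cv2.imwrite("pics/c3.png",cv2.resize(cv2.hconcat([a[:260,100:420],cv2.resize(b[0:270,180:400],(320,393))[:260]]),None,fx=1.25,fy=1.25))
E
```

```text
[-0.35748708 -0.18845976  0.52763981]
0.014034347793174117 34.99914228916168 [ 1.06570227  0.37566872 -0.02925962]
0.013817199318662769 [-0.16725616  0.26491476 -3.34322959] [-0.06810128  0.00399838  0.0021514 ] [ 0.58450087 -0.08599579  0.37000918] 18.9417
```

View pics/c3.png

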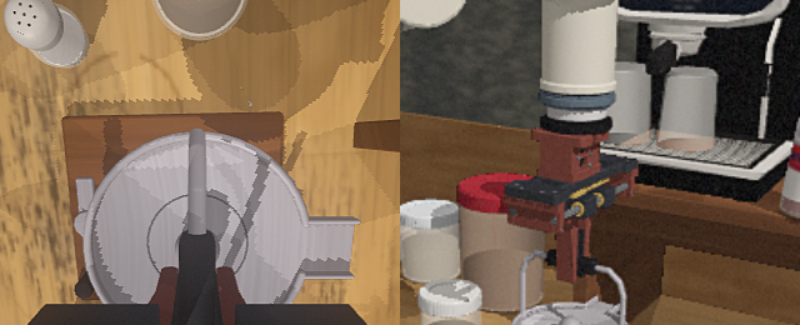

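The tray is lifted and level and the ball is hidden behind the grip. In the side crop the portafilter handle at (660,60) is clear of the wrist. Next I'll turn the tray slowly, backing off 25 mm from the machine as it turns.

```bash
python3 - <<'E'
from station import r
import cv2
r.servo_line([.5595,-.086,.37],[180,0,27.5],speed=.0042); r.wait(1.5)
S=r.sense();print(S["opening"],S["contact_force"],S["torque"],S["tcp_pos"],S["orientation"],S["clock"])
a=r.snapshot("side")["frame"][:,:,::-1];b=r.snapshot("top")["frame"][:,:,::-1]
cv2.imwrite("pics/c4.png",cv2.hconcat([cv2.resize(a[120:290,180:390],(400,324)),cv2.resize(b[100:262,180:380],(400,324))]))
E
```

```text
0.013801417734290158 [ 0.15302296 -0.15657729 -2.62002423] [-0.03291034  0.15720055 -0.0075167 ] [ 0.55951803 -0.08599835  0.36999346] [-1.79999685e+02  8.84096139e-04  2.74998885e+01] 26.6417
```

View pics/c4.png

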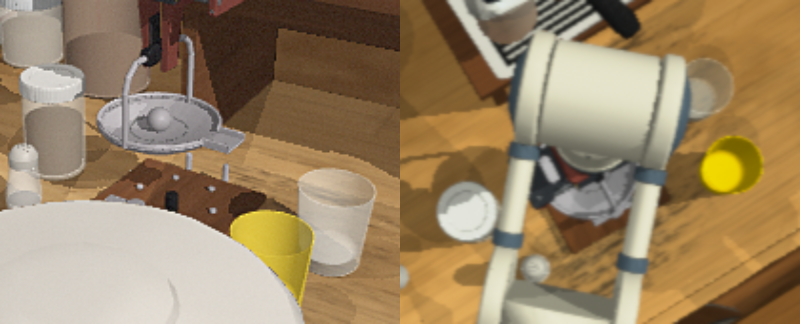

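The tray is level with the ball centred at (158,118), and the lip points at the clear tumbler. Nothing else has moved, so I'm handing in.

```bash
python3 -c "
from station import r
r.wait(1.5);print(r.hand_in())"
```

```text
the job is handed in; nothing more can be done
None
```

I handed the job in with the latch at about 90°. The tray is held level about 9 cm above its seat and some 25 mm off the dock's middle, its lip turned to the clear tumbler. In the last picture the ball is in the middle; no verdict came back.

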